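Make up a set of one size of sample jar and lock the carrier on its platform

ROBOT

A 6-joint arm with a two-finger parallel gripper is mounted at the origin on the work surface. World frame = base frame: x ahead of the robot, y to its left, z up, the work surface at z = 0. Lengths are in m, angles in degrees, forces in N, time in s.
With the tool pointing down it reaches from about 0.275 to 0.775 m from the base axis. Payload 14.6 kg.
Tool frame: the origin (TCP) lies on the mounting face of the last link; the fingertips stand 173 mm ahead of it and the grasp point (between the pads) lies 155 mm ahead of it; z points along the fingers, y is the line along which they close (so a half turn about z gives the same grasp; the last joint's range is limited). The gripper opens to 85 mm and grips with 20 to 120 N. Pads are 22 mm wide; open, the fingers measure 114 mm over their backs; the gripper's body (76 mm by 85 mm) begins 54 mm behind the grasp point. The pads swing forward as they close: fully open they stand 13 mm farther back than shut.
Start: joints at [64.498, 15.075, -2.767, 72.158, 0, 81.102], TCP at [0.15, 0.503, 0.405] pointing down, gripper open.
Joint ranges: [-151.79, 151.79], [-50.71, 97.33], [-67.44, 78.34], [-121.81, 120.89], [-77.56, 73.72], [-180, 180]. Speed limits (degrees/s): [108.29, 108.29, 147.25, 159.86, 180, 180].

INTERFACE

Orientations are given as [roll, pitch, yaw] about the fixed x, y, z axes, in that order (R = Rz(yaw) Ry(pitch) Rx(roll)).
In Python, from rig import readout, imaging, robot, models gives the robot as it stands.
- The arm moves only by the shell command python3 -m inch 'ROWS'. ROWS is JSON, a list that holds one entry, the list of rows, each a list of 7 numbers: the shift along the tool's x, y, z in cm, then the turn, a rotation vector about the tool's x, y, z in rad, then the opening, from 0 (shut) to 1 (fully open). A call has 1 to 20 rows; each row shifts and turns the commanded pose from where the row before left it, along the tool's axes as they then stand; what a row does not reach is not made up. A row lasts 1/8 s, in which the tool goes at most 62.5 mm and 10.7 degrees, less where a joint would pass 70% of its speed; a pose out of reach is approached as far as the arm can. A call is refused whole if a number of a shift passes 6.25 or a number of a turn 0.188, either way. A call with a gripper value outside its range is refused whole. The fingers move at their own pace and stop on an object; the grip force is fixed at half the most. Time passes only in rows, so rows that do not move let the fingers close. It gives the time, the measured TCP pose, the force, the opening and the grip force at its end, in the units of the state.
- readout.get_state(): the state, without advancing time (a new reading comes with each control period).
- imaging.snapshot(name): name is "side" or "top"; returns a dict with "pixels" (480x640x3 uint8, red, green, blue), "fx", "fy", "cx", "cy" (pixels), "T" (4x4, takes a point from camera to world coordinates). Camera axes: x right, y down, z forward; pixel columns grow to the right and rows downward; lengths in m; the calibration is good to about 2 mm. A picture is of the moment at which its call begins. There is no depth.
- robot.sign_off(): hands the job in; it is judged then, once.
Trained networks look in the newest picture that a camera, given by its name, has taken for a name from the list of things; names that differ only in an ending like _2 or _b are one class to them, and where a whole thing is asked for, a point or a joint stands for the part that bears it (a point fixed in the world has none). Each returns a list of dicts, best first, with "p" (0 to 1); they miss things now and then, are a little off and sometimes report something else, mostly with a low value. They report only what shows in the picture. A call takes as long as a camera call. They do not tell look-alikes from the thing itself.
- models.boxes_of(camera, name): "rect" ([left, top, right, bottom] in pixels, round what is visible of it).
The state is a dict: "time": time; "joints": joint angles; "dq": joint speeds; "joint_efforts": joint torques, N m; "eef_pos": TCP position; "tool_rot": TCP orientation; "contact_force": force on the tool from outside, world axes, zero at the start; "ft_torque": the same for the moment, N m; "width": finger opening in m; "grip_force": force on a finger pad.
Only numpy, scipy, OpenCV 4.12 (cv2) and the standard library are available. Lean on these libraries where they do the work, as an engineer would, in place of code of your own. Each camera call takes 0.05 s, during which the arm holds its last target. There are 200 camera calls.

TASK

One jar already stands in the carrier; it shows the size wanted. Slide the transport lock on the platform fully open, put every other jar of that same size from the mat upright into the carrier, set the loaded carrier down flat on the platform between its guides, then slide the lock fully home. Leave the jars of the other sizes standing on the mat, and do not disturb the dish, beaker and spoon.

Things in the scene. Friction and masses are not known exactly. Their poses are not given: they have to be found in the camera images.
- mat: cork mat, 340 (x) x 440 (y) x 6 mm thick, fixed; origin: centre of its underside. The stock of jars stands on it.
- carrier: loose grey plastic tray, four open cells (2 x 2), bar handle across its middle; 190 (own x) x 184 mm (own y), 0.3-0.4 kg empty; origin: centre of its underside. Floor 6 mm thick, outer walls 4 mm thick, 16 mm high; 4 mm dividers along both own axes through the centre, 14 mm high. One jar stands in it at the start: the pattern. It may stand either way round on the platform.
- carrier_handle (a point): middle of the carrier's handle: a rubber-covered flat-sided bar along the carrier's y, 110 mm long, 20 mm wide, 26 mm tall, from 77 to 103 mm above the underside (this point: 90), on two posts (12 x 10 mm) at own y = +-45 mm
- carrier_lug (a point): top of the lug at the carrier's own +x end; an equal one is at the -x end: 36 mm wide, 10 mm high, sticking out 20 mm at the bottom middle of the end wall
- cell0 (a point): place for a jar on the floor of the cell at the carrier's own +x, +y, 50 mm off its centre along x and 54 mm along y; the other three places lie likewise at +-50, +-54 mm. Each cell is clear from 2 to 91 mm in own |x| and 2 to 88 mm in own |y|
- platform: fixed aluminium plate 8 mm thick on the bench with low steel guides (13 mm above the plate) all round the carrier's place; origin: at bench level under the middle of the carrier's place, the carrier stands with its origin 8 mm above it and its own x along the platform's x (either way). Play about 6 mm each way. The transport lock is on its +x end.
- lock (a joint): transport lock slide, m: 0 = fully home (locked, tongue over the lug's place), 0.055 = fully open against the other stop (tongue clear of the lug). Moves along the platform's -y as it opens; friction about 2 N, stays where left. The tongue is 30 mm wide, its underside is 24 mm above the bench; it reaches in to 104 mm from the platform's centre.
- lock_grip (a point): grip point of the lock: 60 mm above the bench, in an upright black block 24 x 24 mm, whose top is 82 mm and foot 32 mm above the bench, 136 mm from the platform's origin along its +x
- dish: white porcelain dish, 72 mm wide, bystander
- beaker: glass beaker, 72 mm wide, 95 mm tall, bystander
- spoon: steel spoon 180 mm long, bystander
- jar_l0: large 140 g amber jar with black lid, straight cylinder 64 mm in diameter and 54 mm tall, loose; origin: centre of its underside, z up. Always there: on the mat, or in the carrier as the pattern.
- jar_l1: large 140 g amber jar with black lid, straight cylinder 64 mm in diameter and 54 mm tall, loose; origin: centre of its underside, z up. It may be absent.
- jar_l2: large 140 g amber jar with black lid, straight cylinder 64 mm in diameter and 54 mm tall, loose; origin: centre of its underside, z up. It may be absent.
- jar_l3: large 140 g amber jar with black lid, straight cylinder 64 mm in diameter and 54 mm tall, loose; origin: centre of its underside, z up. It may be absent.
- jar_m0: medium 100 g amber jar with black lid, straight cylinder 54 mm in diameter and 47 mm tall, loose; origin: centre of its underside, z up. Always there: on the mat, or in the carrier as the pattern.
- jar_m1: medium 100 g amber jar with black lid, straight cylinder 54 mm in diameter and 47 mm tall, loose; origin: centre of its underside, z up. It may be absent.
- jar_m2: medium 100 g amber jar with black lid, straight cylinder 54 mm in diameter and 47 mm tall, loose; origin: centre of its underside, z up. It may be absent.
- jar_m3: medium 100 g amber jar with black lid, straight cylinder 54 mm in diameter and 47 mm tall, loose; origin: centre of its underside, z up. It may be absent.
- jar_s0: small 60 g amber jar with black lid, straight cylinder 44 mm in diameter and 40 mm tall, loose; origin: centre of its underside, z up. Always there: on the mat, or in the carrier as the pattern.
- jar_s1: small 60 g amber jar with black lid, straight cylinder 44 mm in diameter and 40 mm tall, loose; origin: centre of its underside, z up. It may be absent.
- jar_s2: small 60 g amber jar with black lid, straight cylinder 44 mm in diameter and 40 mm tall, loose; origin: centre of its underside, z up. It may be absent.
- jar_s3: small 60 g amber jar with black lid, straight cylinder 44 mm in diameter and 40 mm tall, loose; origin: centre of its underside, z up. It may be absent.
Things that resemble listed ones, but are neither listed nor needed, are in the scene too. What is shaped like the jar_l3 but yellow is not meant.

How it is judged (in metres and radians):
On the way, in this order (a step that is already met when the one before it is completed fails the run):
1. the transport lock has been slid fully open (value of joint lock above 0.049 m), for 0.2 s.
2. the carrier, with all jars of the pattern's size and no others, stands flat on the platform between the guides ((((horizontal distance between jar_s0 and carrier below 0.105 m and z of jar_s0 in the frame of carrier between 0.001 and 0.014 m and angle between jar_s0's own z axis and vertical below 0.2 rad) and (horizontal distance between jar_m0 and mat below 0.285 m and height (world z) of jar_m0 between 0.003 and 0.011 m and angle between jar_m0's own z axis and vertical below 0.2 rad) and (horizontal distance between jar_l0 and mat below 0.285 m and height (world z) of jar_l0 between 0.003 and 0.011 m and angle between jar_l0's own z axis and vertical below 0.2 rad) and (horizontal distance between jar_s1 and carrier below 0.105 m and z of jar_s1 in the frame of carrier between 0.001 and 0.014 m and angle between jar_s1's own z axis and vertical below 0.2 rad) and (horizontal distance between jar_m1 and mat below 0.285 m and height (world z) of jar_m1 between 0.003 and 0.011 m and angle between jar_m1's own z axis and vertical below 0.2 rad) and (horizontal distance between jar_l1 and mat below 0.285 m and height (world z) of jar_l1 between 0.003 and 0.011 m and angle between jar_l1's own z axis and vertical below 0.2 rad) and (horizontal distance between jar_s2 and carrier below 0.105 m and z of jar_s2 in the frame of carrier between 0.001 and 0.014 m and angle between jar_s2's own z axis and vertical below 0.2 rad) and (horizontal distance between jar_m2 and mat below 0.285 m and height (world z) of jar_m2 between 0.003 and 0.011 m and angle between jar_m2's own z axis and vertical below 0.2 rad) and (horizontal distance between jar_l2 and mat below 0.285 m and height (world z) of jar_l2 between 0.003 and 0.011 m and angle between jar_l2's own z axis and vertical below 0.2 rad) and (horizontal distance between jar_s3 and carrier below 0.105 m and z of jar_s3 in the frame of carrier between 0.001 and 0.014 m and angle between jar_s3's own z axis and vertical below 0.2 rad) and (horizontal distance between jar_m3 and mat below 0.285 m and height (world z) of jar_m3 between 0.003 and 0.011 m and angle between jar_m3's own z axis and vertical below 0.2 rad) and (horizontal distance between jar_l3 and mat below 0.285 m and height (world z) of jar_l3 between 0.003 and 0.011 m and angle between jar_l3's own z axis and vertical below 0.2 rad)) or ((horizontal distance between jar_s0 and mat below 0.285 m and height (world z) of jar_s0 between 0.003 and 0.011 m and angle between jar_s0's own z axis and vertical below 0.2 rad) and (horizontal distance between jar_m0 and carrier below 0.105 m and z of jar_m0 in the frame of carrier between 0.001 and 0.014 m and angle between jar_m0's own z axis and vertical below 0.2 rad) and (horizontal distance between jar_l0 and mat below 0.285 m and height (world z) of jar_l0 between 0.003 and 0.011 m and angle between jar_l0's own z axis and vertical below 0.2 rad) and (horizontal distance between jar_s1 and mat below 0.285 m and height (world z) of jar_s1 between 0.003 and 0.011 m and angle between jar_s1's own z axis and vertical below 0.2 rad) and (horizontal distance between jar_m1 and carrier below 0.105 m and z of jar_m1 in the frame of carrier between 0.001 and 0.014 m and angle between jar_m1's own z axis and vertical below 0.2 rad) and (horizontal distance between jar_l1 and mat below 0.285 m and height (world z) of jar_l1 between 0.003 and 0.011 m and angle between jar_l1's own z axis and vertical below 0.2 rad) and (horizontal distance between jar_s2 and mat below 0.285 m and height (world z) of jar_s2 between 0.003 and 0.011 m and angle between jar_s2's own z axis and vertical below 0.2 rad) and (horizontal distance between jar_m2 and carrier below 0.105 m and z of jar_m2 in the frame of carrier between 0.001 and 0.014 m and angle between jar_m2's own z axis and vertical below 0.2 rad) and (horizontal distance between jar_l2 and mat below 0.285 m and height (world z) of jar_l2 between 0.003 and 0.011 m and angle between jar_l2's own z axis and vertical below 0.2 rad) and (horizontal distance between jar_s3 and mat below 0.285 m and height (world z) of jar_s3 between 0.003 and 0.011 m and angle between jar_s3's own z axis and vertical below 0.2 rad) and (horizontal distance between jar_m3 and carrier below 0.105 m and z of jar_m3 in the frame of carrier between 0.001 and 0.014 m and angle between jar_m3's own z axis and vertical below 0.2 rad) and (horizontal distance between jar_l3 and mat below 0.285 m and height (world z) of jar_l3 between 0.003 and 0.011 m and angle between jar_l3's own z axis and vertical below 0.2 rad)) or ((horizontal distance between jar_s0 and mat below 0.285 m and height (world z) of jar_s0 between 0.003 and 0.011 m and angle between jar_s0's own z axis and vertical below 0.2 rad) and (horizontal distance between jar_m0 and mat below 0.285 m and height (world z) of jar_m0 between 0.003 and 0.011 m and angle between jar_m0's own z axis and vertical below 0.2 rad) and (horizontal distance between jar_l0 and carrier below 0.105 m and z of jar_l0 in the frame of carrier between 0.001 and 0.014 m and angle between jar_l0's own z axis and vertical below 0.2 rad) and (horizontal distance between jar_s1 and mat below 0.285 m and height (world z) of jar_s1 between 0.003 and 0.011 m and angle between jar_s1's own z axis and vertical below 0.2 rad) and (horizontal distance between jar_m1 and mat below 0.285 m and height (world z) of jar_m1 between 0.003 and 0.011 m and angle between jar_m1's own z axis and vertical below 0.2 rad) and (horizontal distance between jar_l1 and carrier below 0.105 m and z of jar_l1 in the frame of carrier between 0.001 and 0.014 m and angle between jar_l1's own z axis and vertical below 0.2 rad) and (horizontal distance between jar_s2 and mat below 0.285 m and height (world z) of jar_s2 between 0.003 and 0.011 m and angle between jar_s2's own z axis and vertical below 0.2 rad) and (horizontal distance between jar_m2 and mat below 0.285 m and height (world z) of jar_m2 between 0.003 and 0.011 m and angle between jar_m2's own z axis and vertical below 0.2 rad) and (horizontal distance between jar_l2 and carrier below 0.105 m and z of jar_l2 in the frame of carrier between 0.001 and 0.014 m and angle between jar_l2's own z axis and vertical below 0.2 rad) and (horizontal distance between jar_s3 and mat below 0.285 m and height (world z) of jar_s3 between 0.003 and 0.011 m and angle between jar_s3's own z axis and vertical below 0.2 rad) and (horizontal distance between jar_m3 and mat below 0.285 m and height (world z) of jar_m3 between 0.003 and 0.011 m and angle between jar_m3's own z axis and vertical below 0.2 rad) and (horizontal distance between jar_l3 and carrier below 0.105 m and z of jar_l3 in the frame of carrier between 0.001 and 0.014 m and angle between jar_l3's own z axis and vertical below 0.2 rad))) and x of carrier in the frame of platform between -0.013 and 0.013 m and y of carrier in the frame of platform between -0.013 and 0.013 m and z of carrier in the frame of platform between 0.003 and 0.013 m and angle between carrier's own z axis and vertical below 0.05 rad), for 0.2 s.
At the end, for the whole second after the job is handed in: all jars of the pattern's size upright (0.2 rad) on the carrier's floor, all others upright on the mat; carrier flat on the platform plate within 13 mm of its centre each way, at rest; lock within 6 mm of fully home (all of step 2 and value of joint lock below 0.006 m and linear speed of carrier below 0.02 m/s); the robot touches nothing.
It fails at once if the dish is pushed more than 40 mm from its place (distance of dish from where it was at the start of the episode above 0.04 m).
It fails at once if the beaker is pushed more than 40 mm from its place (distance of beaker from where it was at the start of the episode above 0.04 m).
It fails at once if the spoon is pushed more than 40 mm from its place (distance of spoon from where it was at the start of the episode above 0.04 m).
Of jar_s1, jar_s2, jar_s3 only 2 to 3 are there at a start; the rules pass over those that are not, and their reading is None.
Of jar_m1, jar_m2, jar_m3 only 2 to 3 are there at a start; the rules pass over those that are not, and their reading is None.
Of jar_l1, jar_l2, jar_l3 only 2 to 3 are there at a start; the rules pass over those that are not, and their reading is None.
At some moment in a run one of jar_s1, jar_s2, jar_s3, jar_m1, jar_m2, jar_m3, jar_l1, jar_l2, jar_l3, carrier may be knocked a few centimetres aside while the robot is not near it.
It also fails if it takes over 210 s, if anything falls off the work surface, if the arm or the gripper's body presses on something with over 40 N, if the wrist force passes 120 N, or if a joint passes its speed limit or range.

## Working session

There is one attempt and no reset: what is moved stays moved. The work goes in short steps, Python scripts to look and compute and a shell command to move; the robot and the scene stay as the last step left them, time stands still between calls to the robot, and variables do not carry over. Pictures are saved under pics/ and viewed, at most 14 in all, crops included, and the job is handed in when it is done.

```bash
ls; mkdir -p pics; python3 - <<'E'
from rig import readout, imaging, robot, models
import cv2, numpy as np
print(readout.get_state())
for n in ("top","side"):
    s=imaging.snapshot(n); cv2.imwrite(f"pics/{n}0.png",s["pixels"][:,:,::-1])
    print(n,s["fx"],s["fy"],s["cx"],s["cy"],np.round(s["T"],4).tolist())
    for k in ("jar_l0","jar_m0","jar_s0","carrier","carrier_handle","carrier_lug","platform","lock","lock_grip","mat","dish","beaker","spoon"):
        print(k,[(np.round(b["rect"]).astype(int).tolist(),round(b["p"],2)) for b in models.boxes_of(n,k)])
E
```

```text
pics
{'time': 0.0, 'joints': array([ 6.44940796e+01,  1.50997866e+01, -2.80437913e+00,  7.21597789e+01,
       -7.16800479e-04,  8.11025441e+01]), 'dq': array([ 0.00680031, -0.03166861,  0.06292774, -0.03098348,  0.0483008 ,
        0.0274251 ]), 'joint_efforts': array([-3.25215922e-03, -6.37624526e+01,  3.84558678e+01,  1.38250762e-02,
       -1.15616390e-04,  4.61770117e-05]), 'eef_pos': array([0.15001936, 0.50300743, 0.40421244]), 'tool_rot': array([-1.79936714e+02, -9.18191761e-03,  1.63391531e+02]), 'contact_force': array([-0.55328051, -0.68014474, -0.29630477]), 'ft_torque': array([0.01982483, 0.03536904, 0.05132405]), 'grip_force': 0.0, 'width': 0.085102723145871}
top 469.8569034713846 469.8569034713846 324.9545683681758 242.84751103662467 [[-0.0199, -0.9877, 0.1553, 0.4327], [-0.9998, 0.0193, -0.0052, 0.1334], [0.0021, -0.1554, -0.9879, 1.2496], [0.0, 0.0, 0.0, 1.0]]
jar_l0 [([383, 223, 406, 250], 0.92), ([420, 262, 453, 286], 0.91), ([286, 269, 313, 293], 0.83), ([410, 159, 439, 187], 0.69)]
jar_m0 [([386, 265, 408, 287], 0.87), ([466, 298, 490, 326], 0.69), ([505, 295, 531,
[... 1113 characters left out ...]

jar_s0 [([338, 332, 358, 364], 0.89), ([293, 381, 318, 411], 0.85), ([215, 287, 410, 480], 0.67), ([334, 183, 350, 199], 0.62), ([348, 376, 369, 407], 0.57)]
carrier [([223, 211, 315, 289], 0.78), ([274, 211, 298, 248], 0.56), ([294, 417, 326, 464], 0.52)]
carrier_handle [([221, 213, 319, 289], 0.61)]
carrier_lug [([222, 212, 318, 287], 0.75), ([332, 181, 351, 203], 0.17)]
platform [([209, 162, 318, 220], 0.7), ([294, 379, 316, 411], 0.45), ([222, 211, 318, 288], 0.41)]
lock [([297, 167, 310, 190], 0.76)]
lock_grip [([299, 166, 312, 184], 0.53)]
mat []
dish [([330, 181, 349, 202], 0.71), ([297, 164, 312, 187], 0.57)]
beaker [([350, 180, 378, 224], 0.62)]
spoon [([250, 129, 272, 161], 0.57)]
```

```bash
python3 - <<'E'
import cv2
a=cv2.imread("pics/top0.png"); cv2.imwrite("pics/top0c.png",cv2.resize(a[140:380,100:560],(800,417),interpolation=3))
a=cv2.imread("pics/side0.png"); cv2.imwrite("pics/side0c.png",cv2.resize(a[110:480,180:480],(486,600),interpolation=3))
E
```

```text
(no output)
```

View pics/top0c.png

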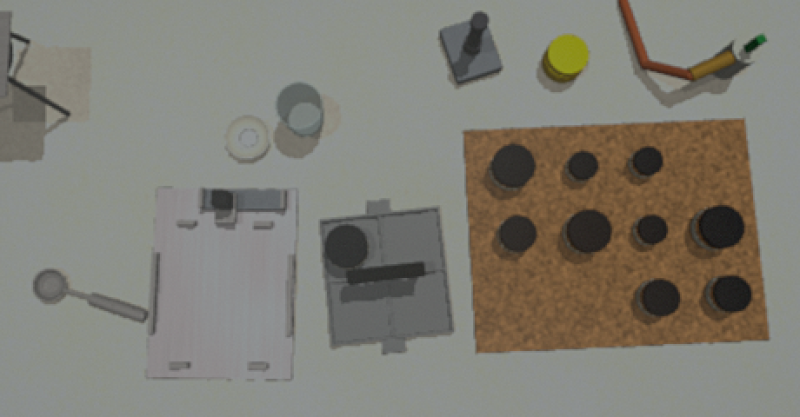

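View pics/side0c.png

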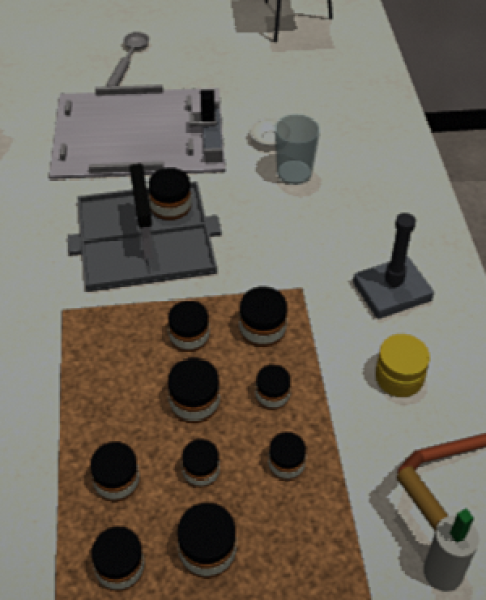

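The top crop shows 9 jars on the mat, in three apparent sizes. The large ones are at crop (513,166), (588,231) and (720,227). The pattern jar is in the carrier at (346,246), with the platform left of the carrier and the lock block at (222,199). Next I'll measure the lids metrically to settle the pattern's size.

```bash
cat > h.py <<'E'
import numpy as np, cv2
from rig import readout, imaging, robot, models
def ray(s,uv,z):
    uv=np.atleast_2d(uv); T=s["T"]
    d=np.c_[(uv[:,0]-s["cx"])/s["fx"],(uv[:,1]-s["cy"])/s["fy"],np.ones(len(uv))]@T[:3,:3].T
    return (T[:3,3]+d*((z-T[2,3])/d[:,2])[:,None])[:,:2]
def pix(s,P):
    P=np.atleast_2d(P); T=s["T"]; c=(P-T[:3,3])@T[:3,:3]
    return np.c_[c[:,0]/c[:,2]*s["fx"]+s["cx"],c[:,1]/c[:,2]*s["fy"]+s["cy"]]
def plane(s,z,x0,x1,y0,y1,k):   # metric view: rows down = -x, cols right = -y, k px/m
    w=np.array([[x1,y1],[x1,y0],[x0,y0],[x0,y1]])
    p=pix(s,np.c_[w,np.full(4,z)]).astype(np.float32)
    q=np.array([[0,0],[(y1-y0)*k,0],[(y1-y0)*k,(x1-x0)*k],[0,(x1-x0)*k]],np.float32)
    return cv2.warpPerspective(s["pixels"],cv2.getPerspectiveTransform(p,q),(int((y1-y0)*k),int((x1-x0)*k)),flags=cv2.INTER_CUBIC)
def lids(s,z,x0,x1,y0,y1,thr=45,k=1000):
    im=plane(s,z,x0,x1,y0,y1,k); g=(im.max(2)<thr).astype(np.uint8)
    n,_,st,c=cv2.connectedComponentsWithStats(g); out=[]
    for i in range(1,n):
        if 700<st[i,4]<6000:
            w,h=st[i,2],st[i,3]; cx,cy=st[i,0]+w/2,st[i,1]+h/2
            out.append((round(x1-cy/k,4),round(y1-cx/k,4),w,h,st[i,4]))
    return out
E
python3 - <<'E'
from h import *
s=imaging.snapshot("top")
for z in (0.06,0.053,0.046): print(z,*lids(s,z,.2,.65,-.4,.08),sep="\n")
print("carrier z.06",*lids(s,0.06,.25,.55,.05,.30),sep="\n")
print("lock top", *lids(s,0.082,.25,.6,.2,.6),sep="\n")
for n in("jar_l0","jar_m0","jar_s0"):pass
for n,z in (("c",.016),("p",.021)):
    im=plane(s,z,.2,.55,0.03,.50,1600); cv2.imwrite(f"pics/{n}.png",im[:,:,::-1])
print(readout.get_state()["time"])
E
```

```text
0.06
(np.float64(0.632), np.float64(-0.156), np.int32(42), np.int32(36), np.int32(1155))
(np.float64(0.634), np.float64(-0.2515), np.int32(43), np.int32(32), np.int32(1102))
(np.float64(0.5395), np.float64(-0.353), np.int32(66), np.int32(61), np.int32(3162))
(np.float64(0.537), np.float64(-0.159), np.int32(64), np.int32(60), np.int32(2771))
(np.float64(0.537), np.float64(-0.252), np.int32(42), np.int32(40), np.int32(1322))
(np.float64(0.442), np.float64(-0.3605), np.int32(55), np.int32(50), np.int32(2190))
(np.float64(0.439), np.float64(-0.2575), np.int32(53), np.int32(50), np.int32(2076))
0.053
(np.float64(0.6325), np.float64(-0.158), np.int32(42), np.int32(35), np.int32(1131))
(np.float64(0.6345), np.float64(-0.2545), np.int32(43), np.int32(31), np.int32(1073))
(np.float64(0.54), np.float64(-0.356), np.int32(66), np.int32(62), np.int32(3193))
(np.float64(0.5375), np.float64(-0.161), np.int32(64), np.int32(61), np.int32(2811))
(np.float64(0.538), np.float64(-0.254), np.int32(42), np.int32(40), np.int32(1335))
(np.float64(0.442), np.float64(-0.3635), np.int32(55), np.int32(50), np.int32(2218))
(np.float64(0.439), np.float64(-0.2595), np.int32(53), np.int32(50), np.int32(2102))
0.046
(np.float64(0.633), np.float64(-0.1595), np.int32(43), np.int32(34), np.int32(1108))
(np.float64(0.635), np.float64(-0.2565), np.int32(43), np.int32(30), np.int32(1030))
(np.float64(0.5405), np.float64(-0.359), np.int32(66), np.int32(63), np.int32(3233))
(np.float64(0.538), np.float64(-0.1625), np.int32(63), np.int32(62), np.int32(2833))
(np.float64(0.5385), np.float64(-0.2565), np.int32(43), np.int32(41), np.int32(1358))
(np.float64(0.4425), np.float64(-0.366), np.int32(56), np.int32(51), np.int32(2240))
(np.float64(0.439), np.float64(-0.262), np.int32(54), np.int32(50), np.int32(2124))
carrier z.06
lock top
1.45
```

View pics/c.png

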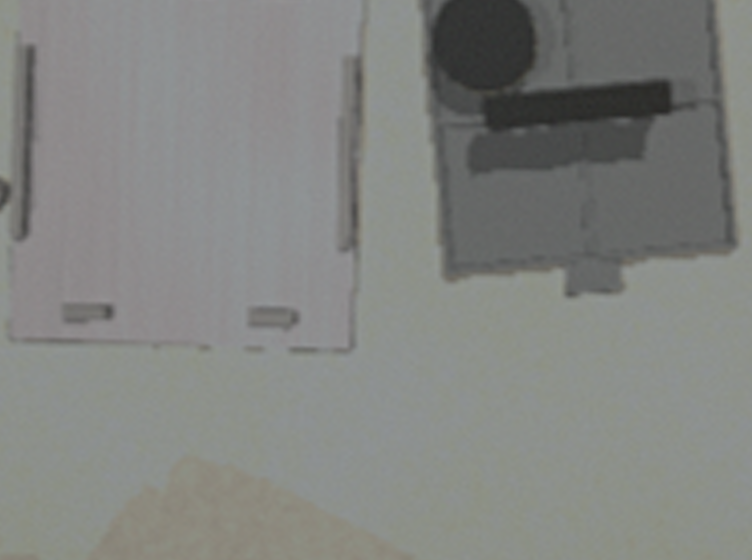

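The pattern's lid is about 63–66 mm wide, so large jars are wanted. I'll widen the range for the metric view.

```bash
python3 - <<'E'
from h import *
s=imaging.snapshot("top")
for z in (0.06,): print(z,*[tuple(map(float,l)) for l in lids(s,z,.38,.75,-.4,.04,50)],sep="\n")
for z in (0.06,0.066,0.082,0.103): print("carr/lock",z,*[tuple(map(float,l)) for l in lids(s,z,.3,.75,.05,.50,55)],sep="\n")
im=plane(s,.016,.36,.73,0.03,.50,1600)
cv2.imwrite(f"pics/c2.png",im[:,:,::-1])
E
```

```text
0.06
(0.636, -0.0525, 63.0, 62.0, 2477.0)
(0.639, -0.252, 44.0, 42.0, 1377.0)
(0.634, -0.156, 42.0, 42.0, 1335.0)
(0.539, -0.353, 66.0, 62.0, 3229.0)
(0.5365, -0.159, 64.0, 61.0, 3038.0)
(0.5355, -0.0555, 51.0, 49.0, 1905.0)
(0.537, -0.2515, 43.0, 42.0, 1377.0)
(0.4425, -0.3605, 55.0, 51.0, 2247.0)
(0.4385, -0.257, 54.0, 51.0, 2147.0)
carr/lock
0.06
(0.521, 0.195, 60.0, 60.0, 2731.0)
(0.4815, 0.1385, 113.0, 29.0, 2002.0)
carr/lock
0.066
(0.521, 0.195, 60.0, 60.0, 2709.0)
(0.481, 0.1385, 113.0, 28.0, 1979.0)
carr/lock
0.082
(0.5195, 0.1945, 59.0, 59.0, 2639.0)
(0.481, 0.1385, 111.0, 28.0, 1929.0)
carr/lock
0.103
(0.518, 0.193, 58.0, 58.0, 2542.0)
(0.4795, 0.1385, 109.0, 27.0, 1859.0)
```

View pics/c2.png

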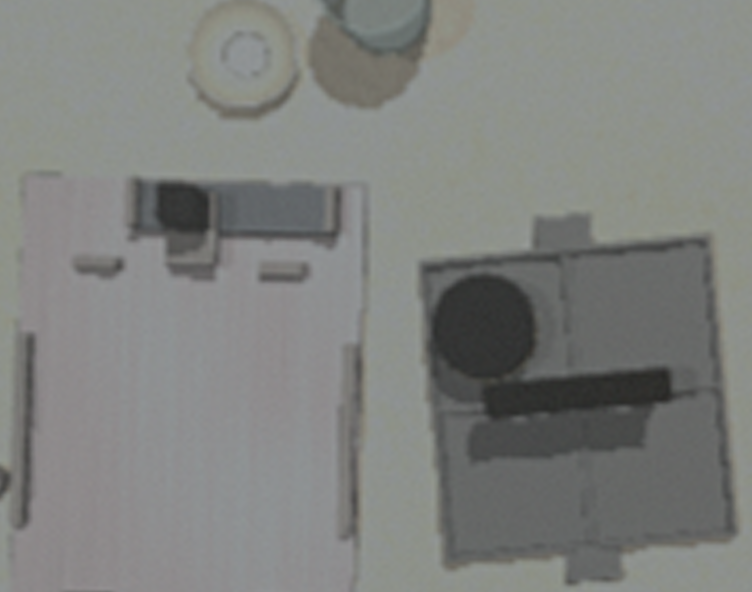

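The pattern jar at c2 (484,326) measures about 63 mm wide. The side view gives about 66 mm, so it is large. Three large candidates stand on the mat, at (.636,-.053), (.537,-.159) and (.539,-.353), each 62–66 mm. The yellow look-alike is off the mat, and the others are 42–55 mm.

The carrier is at about (.480,.1385) with yaw about 5.3°. The platform is at about (.458,.384) with yaw about -1.7°. The lock comes first.

```bash
cat > d.py <<'E'
import sys,numpy as np
from scipy.spatial.transform import Rotation as R
from rig import readout
x,y,z,yaw=map(float,sys.argv[1:5])   # grasp point target, straight down
s=readout.get_state(); Rc=R.from_euler("xyz",s["tool_rot"],degrees=True); Rt=R.from_euler("xyz",[180,0,yaw],degrees=True)
print("t",round(s["time"],2),"tcp",s["eef_pos"].round(4),"rot",s["tool_rot"].round(2),"F",s["contact_force"].round(1),"w",round(s["width"],4),"grip",round(s["grip_force"],1),"j",s["joints"].round(0))
print("turn",(Rc.inv()*Rt).as_rotvec().round(4),"then shift cm",(100*Rt.inv().apply(np.array([x,y,z+.155])-s["eef_pos"])).round(2))
E
python3 -m inch '[[[0,0,0,0,0,-0.13,1],[0,0,0,0,0,-0.13,1],[-4.95,-1.26,0,0,0,0,1],[-4.95,-1.26,0,0,0,0,1],[-4.95,-1.26,0,0,0,0,1],[-4.95,-1.26,0,0,0,0,1],[-4.95,-1.26,0,0,0,0,1],[-4.95,-1.26,0,0,0,0,1],[-4.95,-1.26,0,0,0,0,1],[-4.95,-1.26,0,0,0,0,1],[-4.95,-1.26,0,0,0,0,1],[0,0,0,0,0,0,1],[0,0,0,0,0,0,1]]]'
python3 d.py .593 .376 .06 178.3
python3 - <<'E'
from h import *
s=imaging.snapshot("side"); im=s["pixels"][140:240,240:400]
cv2.imwrite("pics/s1.png",cv2.resize(im,(800,500),interpolation=3)[:,:,::-1])
print(pix(s,[[.593,.376,.082],[.593,.376,.032]]))
E
```

```text
time: 3.12
eef_pos: [0.5917, 0.3766, 0.4044]
tool_rot: [-180.0, -0.0, 178.3]
contact_force: [-1.1, -0.2, 0.3]
width: 0.0853
grip_force: 0.0
t 3.12 tcp [0.5917 0.3766 0.4044] rot [-1.7999e+02 -3.0000e-02  1.7829e+02] F [-1.1 -0.2  0.3] w 0.0853 grip 0.0 j [26. 34. 28. 84.  0. 28.]
turn [-0.0001 -0.0006 -0.0003] then shift cm [-0.13 -0.05 18.94]
[[307.5554077  167.79121781]
 [307.97253183 182.40780256]]
```

View pics/s1.png

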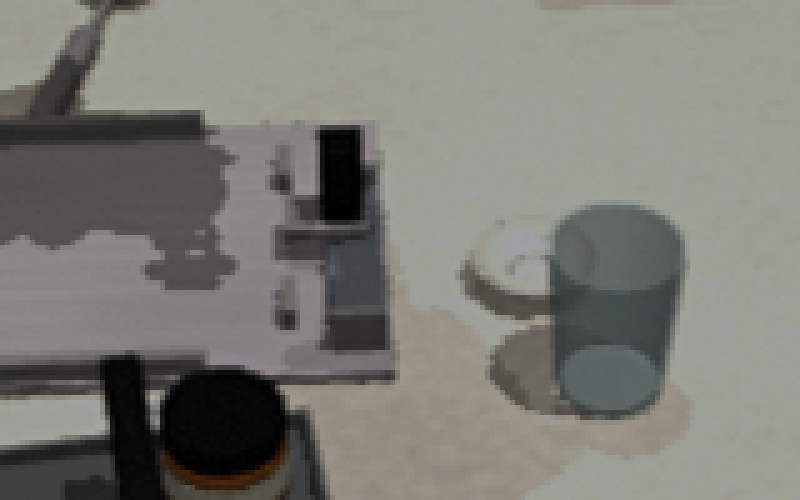

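The side crop shows the black lock block at pixels (304–312, 165–184). That matches the predicted (307.6, 168–182), so I'll descend and grip it.

```bash
python3 -m inch '[[[-0.1,0,3.8,0,0,0,1],[0,0,3.8,0,0,0,1],[0,0,3.8,0,0,0,1],[0,0,3.8,0,0,0,1],[0,0,3.7,0,0,0,1],[0,0,0,0,0,0,1],[0,0,0,0,0,0,0],[0,0,0,0,0,0,0],[0,0,0,0,0,0,0],[0,0,0,0,0,0,0],[0,0,0,0,0,0,0],[0,0,0,0,0,0,0]]]'; python3 d.py .593 .376 .06 178.3
```

```text
time: 4.68
eef_pos: [0.5931, 0.3765, 0.2166]
tool_rot: [180.0, 0.1, 178.3]
contact_force: [-1.3, 0.0, 5.9]
width: 0.0232
grip_force: 58.4
t 4.67 tcp [0.5931 0.3765 0.2166] rot [1.7996e+02 6.0000e-02 1.7829e+02] F [-1.3  0.   5.9] w 0.0232 grip 58.4 j [26. 38.  6. 58.  0. 27.]
turn [ 0.0006  0.001  -0.0002] then shift cm [ 0.01 -0.05  0.16]
```

```bash
python3 -m inch '[[[0,-1,0,0,0,0,0],[0,-1,0,0,0,0,0],[0,-1,0,0,0,0,0],[0,-1,0,0,0,0,0],[0,-1,0,0,0,0,0],[0,-0.3,0,0,0,0,0],[0,-0.2,0,0,0,0,0],[0,0,0,0,0,0,0],[0,0,0,0,0,0,0]]]'; python3 d.py .593 .376 .06 178.3
```

```text
time: 5.8
eef_pos: [0.5915, 0.3243, 0.2167]
tool_rot: [179.5, 0.1, 178.4]
contact_force: [-1.2, 27.6, -0.2]
width: 0.0233
grip_force: 59.5
t 5.8 tcp [0.5915 0.3243 0.2167] rot [1.7953e+02 7.0000e-02 1.7842e+02] F [-1.2 27.6 -0.2] w 0.0233 grip 59.5 j [22. 35.  1. 55.  0. 23.]
turn [0.0082 0.0012 0.0021] then shift cm [0.   5.18 0.17]
```

The force of 27.6 N shows the lock is at the open stop. I'll release, rise and move over the first jar at (.636,-.053).

```bash
python3 -m inch '[[[0,0.3,0,0,0,0,0.6],[0,0,0,0,0,0,0.6],[0,0,0,0,0,0,0.6],[0,0,-4,0,0,0,0.6],[0,0,-5,0,0,0,1],[0,0,-5,0,0,-0.03,1],[-0.5,-4.7,0,0,0,0,1],[-0.5,-4.7,0,0,0,0,1],[-0.5,-4.7,0,0,0,0,1],[-0.5,-4.7,0,0,0,0,1],[-0.5,-4.7,0,0,0,0,1],[-0.5,-4.7,0,0,0,0,1],[-0.5,-4.7,0,0,0,0,1],[-0.5,-4.7,0,0,0,0,1],[0,0,0,0,0,0,1],[0,0,0,0,0,0,1]]]'; python3 d.py .636 -.053 .05 180
python3 - <<'E'
from h import *
s=imaging.snapshot("top")
for z in (0.06,): print(z,*[tuple(map(float,l)) for l in lids(s,z,.38,.75,-.4,.04,50)],sep="\n")
E
```

```text
time: 7.8
eef_pos: [0.6313, -0.0515, 0.3556]
tool_rot: [180.0, -0.0, 180.0]
contact_force: [-0.2, 0.7, -0.4]
width: 0.0851
grip_force: 0.0
t 7.8 tcp [ 0.6313 -0.0515  0.3556] rot [ 1.7999e+02 -2.0000e-02  1.7998e+02] F [-0.2  0.7 -0.4] w 0.0851 grip 0.0 j [-12.  27.   8.  71.   0. -12.]
turn [ 0.0002 -0.0003 -0.0003] then shift cm [-0.47 -0.15 15.06]
0.06
(0.638, -0.0565, 109.0, 224.0, 5484.0)
(0.5395, -0.353, 66.0, 61.0, 3123.0)
(0.4515, -0.0115, 39.0, 143.0, 1297.0)
(0.432, -0.3, 24.0, 104.0, 1123.0)
(0.442, -0.3605, 55.0, 50.0, 2166.0)
```

```bash
python3 -m inch '[[[-0.4,-0.2,4,0,0,0,1],[0,0,4,0,0,0,1],[0,0,4,0,0,0,1],[0,0,3.1,0,0,0,1],[0,0,0,0,0,0,1],[0,0,0,0,0,0,0],[0,0,0,0,0,0,0],[0,0,0,0,0,0,0],[0,0,0,0,0,0,0],[0,0,0,0,0,0,0]]]'; python3 d.py .636 -.053 .05 180
```

```text
time: 9.1
eef_pos: [0.6359, -0.0533, 0.2069]
tool_rot: [-180.0, 0.2, -180.0]
contact_force: [-1.7, 2.5, 8.0]
width: 0.062
grip_force: 65.7
t 9.1 tcp [ 0.6359 -0.0533  0.2069] rot [-1.7999e+02  1.7000e-01 -1.7996e+02] F [-1.7  2.5  8. ] w 0.062 grip 65.7 j [-12.  32.  -6.  51.   0. -12.]
turn [-0.0001  0.0029  0.0006] then shift cm [-0.01  0.03  0.19]
```

```bash
python3 -m inch '[[[0,0,-4,0,0,0,0],[0,0,-5,0,0,0,0],[0,0,-5,0,0,0,0],[0,0,0,0,0,-0.0925,0],[0,0,0,0,0,0,0]]]'; python3 d.py .5388 .0897 .15 185.3
python3 - <<'E'
from h import *
s=imaging.snapshot("top")
for z in (0.06,0.103): print(z,*[tuple(map(float,l)) for l in lids(s,z,.3,.75,.05,.50,55)],sep="\n")
E
```

```text
time: 9.72
eef_pos: [0.6354, -0.0533, 0.3462]
tool_rot: [-180.0, 0.1, -174.7]
contact_force: [-0.4, 1.2, -0.8]
width: 0.0624
grip_force: 66.2
t 9.72 tcp [ 0.6354 -0.0533  0.3462] rot [-1.7996e+02  1.2000e-01 -1.7470e+02] F [-0.4  1.2 -0.8] w 0.0624 grip 66.2 j [-12.  27.   7.  70.   0. -17.]
turn [-0.0006  0.002  -0.0001] then shift cm [ 8.3  15.14  4.12]
0.06
(0.4825, 0.1375, 109.0, 27.0, 1229.0)
0.103
(0.48, 0.137, 106.0, 26.0, 1149.0)
```

```bash
python3 -m inch '[[[2.1,3.79,0,0,0,0,0],[2.1,3.79,0,0,0,0,0],[2.1,3.79,0,0,0,0,0],[2.1,3.79,0,0,0,0,0],[0,0,0,0,0,0,0],[0,0,0,0,0,0,0]]]'; python3 d.py .5388 .0897 .053 185.3
python3 - <<'E'
from h import *
s=imaging.snapshot("side"); im=s["pixels"][190:310,200:360]
cv2.imwrite("pics/s2.png",cv2.resize(im,(800,600),interpolation=3)[:,:,::-1])
C=lambda x,y:[.480+.9957*x-.0924*y,.1385+.0924*x+.9957*y,.016]
print(((pix(s,[C(a*.095,b*.092) for a in(1,-1) for b in (1,-1)])-[200,190])*5).round())
E
```

```text
time: 10.52
eef_pos: [0.5379, 0.0896, 0.3446]
tool_rot: [-180.0, 0.0, -174.7]
contact_force: [0.5, -0.7, -1.2]
width: 0.0623
grip_force: 66.3
t 10.53 tcp [0.5379 0.0896 0.3446] rot [-179.99    0.   -174.74] F [ 0.5 -0.7 -1.2] w 0.0623 grip 66.3 j [ 1. 18. -7. 64. -0. -4.]
turn [-0.0002  0.     -0.0006] then shift cm [-0.09  0.   13.66]
[[507. 158.]
 [568. 424.]
 [136. 206.]
 [160. 482.]]
```

View pics/s2.png

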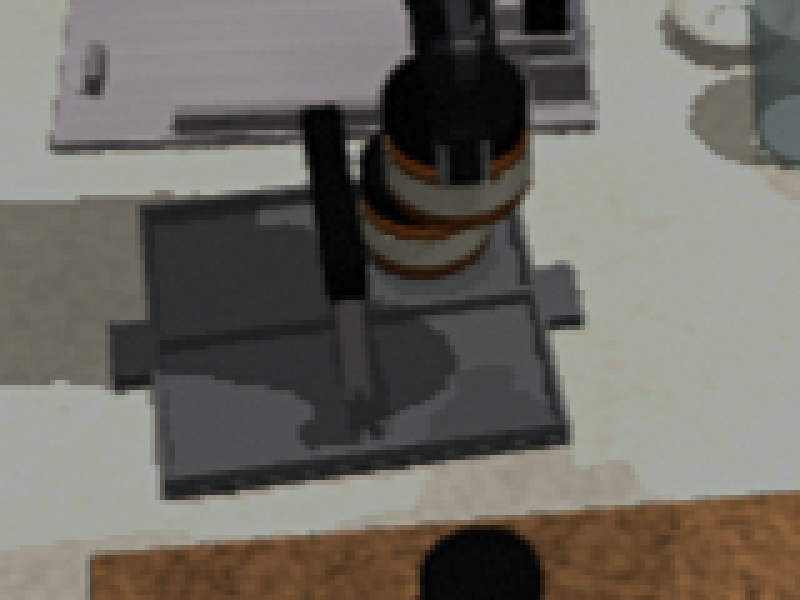

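The carrier corners at crop (567,430), (160,485) and (143,205) match the prediction within about 1 pixel, so I'll lower the jar.

```bash
python3 -m inch '[[[0,0,4,0,0,0,0],[0,0,4,0,0,0,0],[0,0,3.5,0,0,0,0],[0,0,1.5,0,0,0,0],[0,0,0.6,0,0,0,0],[0,0,0,0,0,0,0],[0,0,0,0,0,0,0]]]'; python3 d.py .5388 .0897 .052 185.3
```

```text
time: 11.45
eef_pos: [0.5382, 0.0895, 0.2094]
tool_rot: [-180.0, 0.1, -174.7]
contact_force: [0.6, 0.3, -1.2]
width: 0.0621
grip_force: 66.3
t 11.45 tcp [0.5382 0.0895 0.2094] rot [-1.7999e+02  7.0000e-02 -1.7471e+02] F [ 0.6  0.3 -1.2] w 0.0621 grip 66.3 j [  1.  25. -21.  45.  -0.  -4.]
turn [-0.0001  0.0012 -0.0002] then shift cm [-0.06  0.02  0.24]
```

```bash
python3 -m inch '[[[0,0,0.2,0,0,0,0],[0,0,0,0,0,0,0],[0,0,0,0,0,0,0.88],[0,0,0,0,0,0,0.9],[0,0,0,0,0,0,0.9],[0,0,-3,0,0,0,0.9],[0,0,-5,0,0,0,0.9],[0,0,-5.5,0,0,0.0925,1],[0,-5,0,0,0,0,1],[0,-5,0,0,0,0,1],[0,-5,0,0,0,0,1],[0,-5,0,0,0,0,1],[0,-4.8,0,0,0,0,1],[0,0,0,0,0,0,1],[0,0,0,0,0,0,1]]]'; python3 d.py .5365 -.159 .05 180
python3 - <<'E'
from h import *
s=imaging.snapshot("top")
print(*[tuple(map(float,l)) for l in lids(s,.06,.38,.75,-.4,.3,50)],sep="\n")
print(*[tuple(map(float,l)) for l in lids(s,.103,.3,.75,.05,.50,55)],sep="\n")
E
```

```text
time: 13.32
eef_pos: [0.5378, -0.1581, 0.3416]
tool_rot: [180.0, -0.0, 180.0]
contact_force: [-1.1, 0.9, -0.5]
width: 0.0855
grip_force: 0.0
t 13.32 tcp [ 0.5378 -0.1581  0.3416] rot [ 1.7998e+02 -1.0000e-02  1.7999e+02] F [-1.1  0.9 -0.5] w 0.0855 grip 0.0 j [-25.  20.  -5.  65.   0. -25.]
turn [ 0.0004 -0.0003 -0.0002] then shift cm [ 0.13 -0.09 13.66]
(0.634, -0.156, 42.0, 40.0, 1267.0)
(0.4805, 0.138, 108.0, 25.0, 1557.0)
```

```bash
python3 -m inch '[[[0.1,-0.1,4,0,0,0,1],[0,0,4,0,0,0,1],[0,0,3.6,0,0,0,1],[0,0,2,0,0,0,1],[0,0,0,0,0,0,1],[0,0,0,0,0,0,0],[0,0,0,0,0,0,0],[0,0,0,0,0,0,0],[0,0,0,0,0,0,0],[0,0,0,0,0,0,0]]]'; python3 d.py .4212 .1873 .052 185.3
python3 - <<'E'
from h import *
s=imaging.snapshot("top")
cv2.imwrite("pics/t3.png",cv2.resize(s["pixels"][130:370,150:560],(800,468),interpolation=3)[:,:,::-1])
E
```

```text
time: 14.62
eef_pos: [0.5372, -0.1592, 0.2073]
tool_rot: [-180.0, 0.1, -180.0]
contact_force: [-1.1, 1.4, 9.2]
width: 0.0622
grip_force: 64.4
t 14.62 tcp [ 0.5372 -0.1592  0.2073] rot [-1.7997e+02  1.2000e-01 -1.7997e+02] F [-1.1  1.4  9.2] w 0.0622 grip 64.4 j [-25.  26. -19.  45.   0. -25.]
turn [-0.0006  0.0021 -0.0919] then shift cm [8.350e+00 3.557e+01 3.000e-02]
```

View pics/t3.png

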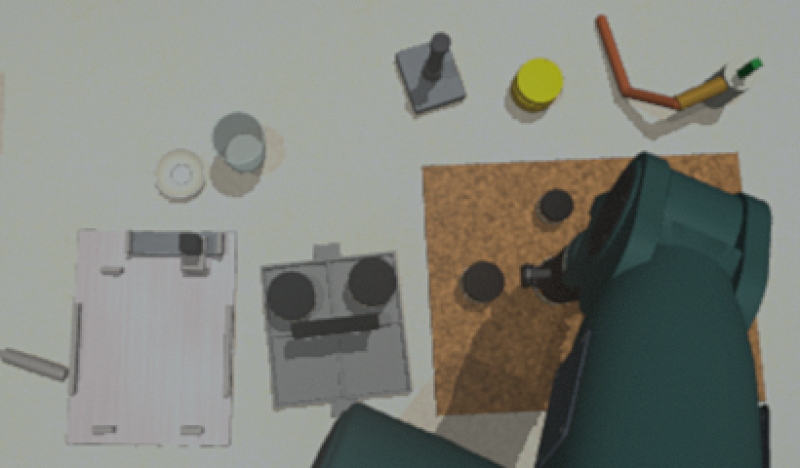

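The jar stands in its cell at crop (372,280), the carrier hasn't moved and the lock is open. The second jar is gripped at 62 mm and goes to the (-x,+y) cell.

```bash
python3 -m inch '[[[0,0,-4,0,0,0,0],[0,0,-5,0,0,0,0],[0,0,-5,0,0,-0.092,0],[1.05,4.45,0,0,0,0,0],[1.05,4.45,0,0,0,0,0],[1.05,4.45,0,0,0,0,0],[1.05,4.45,0,0,0,0,0],[1.05,4.45,0,0,0,0,0],[1.05,4.45,0,0,0,0,0],[1.05,4.45,0,0,0,0,0],[1.05,4.45,0,0,0,0,0],[0,0,0,0,0,0,0],[0,0,0,0,0,0,0]]]'; python3 d.py .4212 .1873 .0525 185.3
```

```text
time: 16.3
eef_pos: [0.4204, 0.1874, 0.3463]
tool_rot: [-180.0, 0.1, -174.7]
contact_force: [0.4, -0.2, -2.1]
width: 0.062
grip_force: 66.6
t 16.3 tcp [0.4204 0.1874 0.3463] rot [-1.8000e+02  7.0000e-02 -1.7468e+02] F [ 0.4 -0.2 -2.1] w 0.062 grip 66.6 j [ 14.  10. -18.  61.  -0.   9.]
turn [-0.0001  0.0011  0.0004] then shift cm [-0.08 -0.02 13.88]
```

```bash
python3 -m inch '[[[-0.1,0,4,0,0,0,0],[0,0,4,0,0,0,0],[0,0,3.5,0,0,0,0],[0,0,1.6,0,0,0,0],[0,0,0.7,0,0,0,0],[0,0,0,0,0,0,0],[0,0,0,0,0,0,0]]]'; python3 d.py .4212 .1873 .052 185.3
```

```text
time: 17.18
eef_pos: [0.4219, 0.1872, 0.2082]
tool_rot: [180.0, 0.1, -174.8]
contact_force: [0.0, 0.9, -1.6]
width: 0.0623
grip_force: 66.7
t 17.18 tcp [0.4219 0.1872 0.2082] rot [ 1.7999e+02  6.0000e-02 -1.7476e+02] F [ 0.   0.9 -1.6] w 0.0623 grip 66.7 j [ 14.  18. -32.  39.  -0.   9.]
turn [ 0.0001  0.0011 -0.001 ] then shift cm [0.07 0.02 0.12]
```

```bash
python3 -m inch '[[[0,0,0.1,0,0,0,0],[0,0,0,0,0,0,0.9],[0,0,0,0,0,0,0.9],[0,0,0,0,0,0,0.9],[0,0,-3,0,0,0,0.9],[0,0,-5,0,0,0,0.9],[0,0,-6,0,0,0.092,1],[-1.06,-4.91,0,0,0,0,1],[-1.06,-4.91,0,0,0,0,1],[-1.06,-4.91,0,0,0,0,1],[-1.06,-4.91,0,0,0,0,1],[-1.06,-4.91,0,0,0,0,1],[-1.06,-4.91,0,0,0,0,1],[-1.06,-4.91,0,0,0,0,1],[-1.06,-4.91,0,0,0,0,1]]]'; python3 d.py .539 -.353 .052 180
python3 - <<'E'
from h import *
s=imaging.snapshot("top")
print(*[tuple(map(float,l)) for l in lids(s,.06,.38,.75,-.42,.04,50)],sep="\n")
print(*[tuple(map(float,l)) for l in lids(s,.06,.35,.75,.05,.40,50)],sep="\n")
print(*[tuple(map(float,l)) for l in lids(s,.103,.35,.75,.05,.40,50)],sep="\n")
E
```

```text
time: 19.05
eef_pos: [0.5064, -0.207, 0.3467]
tool_rot: [180.0, 0.0, -180.0]
contact_force: [0.2, 0.5, -0.0]
width: 0.0853
grip_force: 0.0
t 19.05 tcp [ 0.5064 -0.207   0.3467] rot [ 180.    0. -180.] F [ 0.2  0.5 -0. ] w 0.0853 grip 0.0 j [-31.  19.  -7.  65.   0. -31.]
turn [0. 0. 0.] then shift cm [ -3.26 -14.6   13.97]
(0.639, -0.252, 42.0, 42.0, 1341.0)
(0.634, -0.156, 42.0, 40.0, 1258.0)
(0.4385, -0.2575, 53.0, 51.0, 2167.0)
```

```bash
python3 - <<'E'
from h import *
s=imaging.snapshot("side")
print(pix(s,[[.539,-.353,.06]]))
print([(np.round(b["rect"]).astype(int).tolist(),round(b["p"],2)) for b in models.boxes_of("side","jar_l0")])
E
```

```text
[[306.58852064 435.40333727]]
[([292, 419, 326, 464], 0.94), ([297, 246, 310, 274], 0.67), ([411, 317, 450, 353], 0.64), ([236, 241, 244, 253], 0.59)]
```

```bash
python3 -m inch '[[[-1.1,-4.87,0,0,0,0,1],[-1.1,-4.87,0,0,0,0,1],[-1.1,-4.87,0,0,0,0,1],[0,0,4,0,0,0,1],[0,0,4,0,0,0,1],[0,0,3.6,0,0,0,1],[0,0,2.3,0,0,0,1],[0,0,0,0,0,0,1],[0,0,0,0,0,0,0],[0,0,0,0,0,0,0],[0,0,0,0,0,0,0],[0,0,0,0,0,0,0],[0,0,0,0,0,0,0]]]'; python3 d.py .4312 .0797 .052 185.3
```

```text
time: 20.82
eef_pos: [0.5397, -0.3514, 0.2097]
tool_rot: [-179.9, 0.1, -180.0]
contact_force: [-1.7, 2.6, 8.2]
width: 0.0623
grip_force: 65.2
t 20.82 tcp [ 0.5397 -0.3514  0.2097] rot [-1.7991e+02  1.3000e-01 -1.7998e+02] F [-1.7  2.6  8.2] w 0.0623 grip 65.2 j [-40.  33.  -5.  52.   0. -40.]
turn [-0.0016  0.0021 -0.0921] then shift cm [ 6.82 43.92  0.27]
```

```bash
python3 -m inch '[[[0,0,-4,0,0,0,0],[0,0,-5,0,0,0,0],[0,0,-5,0,0,-0.092,0],[0.69,4.39,0,0,0,0,0],[0.69,4.39,0,0,0,0,0],[0.69,4.39,0,0,0,0,0],[0.69,4.39,0,0,0,0,0],[0.69,4.39,0,0,0,0,0],[0.69,4.39,0,0,0,0,0],[0.69,4.39,0,0,0,0,0],[0.69,4.39,0,0,0,0,0],[0.69,4.39,0,0,0,0,0],[0.69,4.39,0,0,0,0,0],[0,0,0,0,0,0,0],[0,0,0,0,0,0,0]]]'; python3 d.py .4312 .0797 .055 185.3
python3 - <<'E'
from h import *
s=imaging.snapshot("side"); im=s["pixels"][190:310,200:360]
cv2.imwrite("pics/s3.png",cv2.resize(im,(800,600),interpolation=3)[:,:,::-1])
E
```

```text
time: 22.7
eef_pos: [0.4303, 0.0794, 0.3484]
tool_rot: [-180.0, 0.1, -174.7]
contact_force: [-0.2, -0.4, -1.6]
width: 0.0621
grip_force: 66.3
t 22.7 tcp [0.4303 0.0794 0.3484] rot [-1.7998e+02  8.0000e-02 -1.7468e+02] F [-0.2 -0.4 -1.6] w 0.0621 grip 66.3 j [ -0.   8. -21.  61.  -0.  -6.]
turn [-0.0003  0.0014  0.0004] then shift cm [-0.1   0.02 13.84]
```

View pics/s3.png

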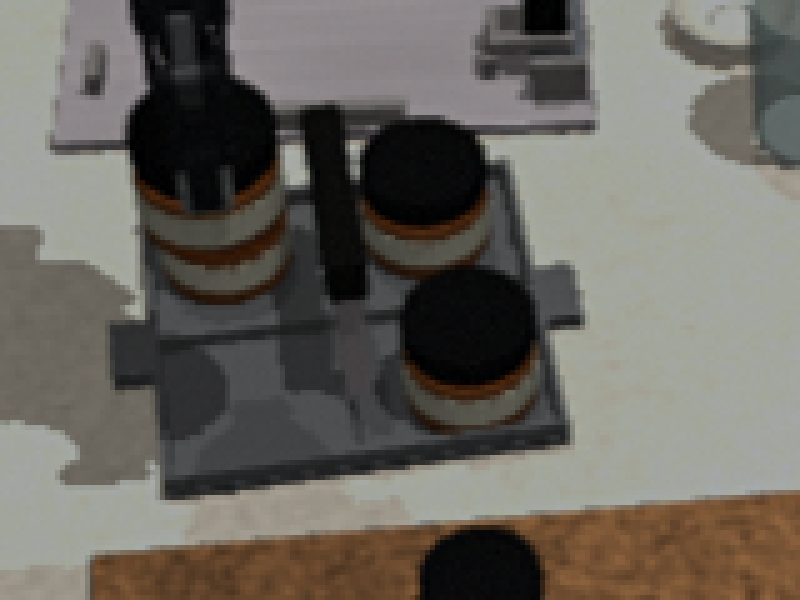

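All three jars in the carrier stand upright, the near-left cell is free, and the carrier corners are unchanged, e.g. (567,430). I'll place the third jar.

```bash
python3 -m inch '[[[-0.1,0,4,0,0,0,0],[0,0,4,0,0,0,0],[0,0,3.5,0,0,0,0],[0,0,1.5,0,0,0,0],[0,0,0.7,0,0,0,0],[0,0,0,0,0,0,0],[0,0,0,0,0,0,0]]]'; python3 d.py .4312 .0797 .055 185.3
```

```text
time: 23.62
eef_pos: [0.4316, 0.0793, 0.2113]
tool_rot: [-180.0, 0.1, -174.7]
contact_force: [-0.1, -0.4, -0.8]
width: 0.062
grip_force: 66.2
t 23.62 tcp [0.4316 0.0793 0.2113] rot [-1.8000e+02  6.0000e-02 -1.7474e+02] F [-0.1 -0.4 -0.8] w 0.062 grip 66.2 j [ -0.  16. -35.  39.   0.  -6.]
turn [-0.0001  0.0011 -0.0006] then shift cm [0.03 0.04 0.13]
```

```bash
python3 -m inch '[[[0,0,0.15,0,0,0,0],[0,0,0,0,0,0,0.9],[0,0,0,0,0,0,0.9],[0,0,0,0,0,0,0.9],[0,0,-3,0,0,0,0.9],[0,0,-5,0,0,0,0.9],[0,0,-6,0,0,0,1],[0,-5,0,0,0,-0.174,1],[0,0,0,0,0,-0.174,1],[0,0,0,0,0,-0.174,1],[0,0,0,0,0,-0.174,1],[0,0,0,0,0,-0.174,1],[0,0,0,0,0,-0.174,1],[0,0,0,0,0,-0.174,1],[0,0,0,0,0,-0.174,1],[0,0,0,0,0,-0.174,1],[5,0,0,0,0,0,1],[5,0,0,0,0,0,1],[5,0,0,0,0,0,1]]]'; python3 d.py .48 .1385 .09 275.3
python3 - <<'E'
from h import *
s=imaging.snapshot("top")
im=plane(s,.016,.36,.73,0.03,.50,1600)
cv2.imwrite(f"pics/c3.png",im[:,:,::-1])
E
```

```text
time: 26.0
eef_pos: [0.4475, -0.1188, 0.3493]
tool_rot: [-180.0, -0.0, -85.5]
contact_force: [1.2, -0.1, -0.3]
width: 0.0854
grip_force: 0.0
t 26.0 tcp [ 0.4475 -0.1188  0.3493] rot [-1.7998e+02 -1.0000e-02 -8.5450e+01] F [ 1.2 -0.1 -0.3] w 0.0854 grip 0.0 j [ -25.   11.  -18.   62.    0. -120.]
turn [-0.0003 -0.0001 -0.0131] then shift cm [-25.32  -5.62  10.43]
```

View pics/c3.png

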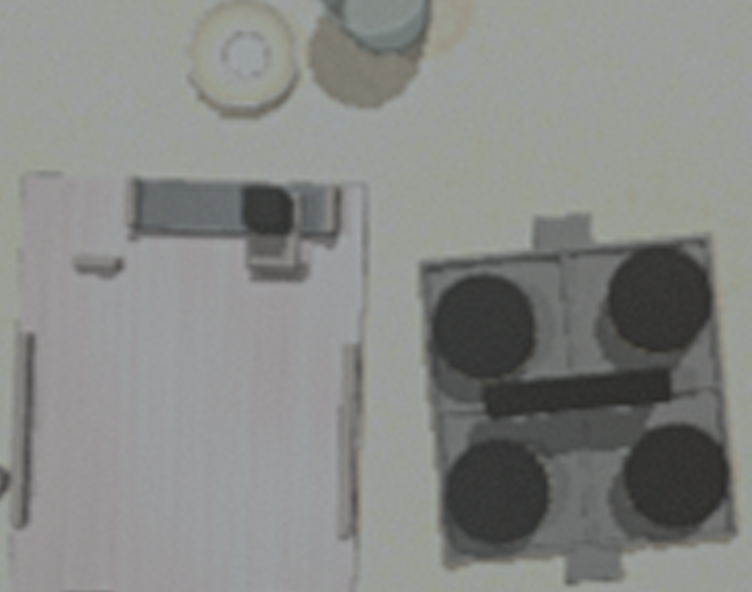

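The top view shows four lids of equal width (about 104 px) in the four cells, the carrier unmoved, the handle at (579,393), and the lock at its open end. I'll move to the handle.

```bash
python3 -m inch '[[[0,0,0,0,0,-0.013,1],[-4.22,-0.94,0,0,0,0,1],[-4.22,-0.94,0,0,0,0,1],[-4.22,-0.94,0,0,0,0,1],[-4.22,-0.94,0,0,0,0,1],[-4.22,-0.94,0,0,0,0,1],[-4.22,-0.94,0,0,0,0,1],[0,0,0,0,0,0,1],[0,0,5,0,0,0,1],[0,0,3.4,0,0,0,1],[0,0,1.7,0,0,0,1],[0,0,0,0,0,0,1]]]'; python3 d.py .4806 .138 .09 275.3
```

```text
time: 27.55
eef_pos: [0.4796, 0.1399, 0.2475]
tool_rot: [179.9, -0.0, -84.7]
contact_force: [0.2, 0.4, 0.0]
width: 0.0856
grip_force: 0.0
t 27.55 tcp [0.4796 0.1399 0.2475] rot [ 1.7987e+02 -1.0000e-02 -8.4700e+01] F [0.2 0.4 0. ] w 0.0856 grip 0.0 j [  7.  19. -24.  48.  -0. -88.]
turn [ 0.0023 -0.0001 -0.0001] then shift cm [ 0.2  -0.08  0.25]
```

```bash
python3 -m inch '[[[0.2,-0.1,0.3,0,0,0,1],[0,0,0,0,0,0,1],[0,0,0,0,0,0,0],[0,0,0,0,0,0,0],[0,0,0,0,0,0,0],[0,0,0,0,0,0,0],[0,0,0,0,0,0,0],[0,0,0,0,0,0,0],[0,0,-1.5,0,0,0,0],[0,0,0,0,0,0,0]]]'; python3 d.py .4806 .138 .09 275.3
```

```text
time: 28.8
eef_pos: [0.4817, 0.138, 0.2603]
tool_rot: [-180.0, 0.0, -84.7]
contact_force: [0.6, -0.0, -9.3]
width: 0.0186
grip_force: 60.0
t 28.8 tcp [0.4817 0.138  0.2603] rot [-179.99    0.    -84.73] F [ 0.6 -0.  -9.3] w 0.0186 grip 60.0 j [  7.  18. -22.  50.   0. -89.]
turn [-0.0003  0.     -0.0005] then shift cm [-0.01  0.11  1.53]
```

```bash
python3 -m inch '[[[0,0,-2.5,0,0,0,0],[0,0,-3,0,0,0,0],[0,0,-3,0,0,0,0],[0,0,-2,0,0,0.03,0],[0,0,0,0,0,0.046,0],[0,0,0,0,0,0.046,0],[0,0,0,0,0,0,0],[0,0,0,0,0,0,0]]]'; python3 d.py .458 .383 .2 268.3
```

```text
time: 29.8
eef_pos: [0.4816, 0.138, 0.3646]
tool_rot: [179.9, -0.0, -91.7]
contact_force: [-0.1, -0.5, -7.8]
width: 0.0193
grip_force: 60.6
t 29.8 tcp [0.4816 0.138  0.3646] rot [ 1.7995e+02 -1.0000e-02 -9.1670e+01] F [-0.1 -0.5 -7.8] w 0.0193 grip 60.6 j [  7.  14. -11.  65.  -0. -82.]
turn [ 0.0009 -0.0002  0.0006] then shift cm [-24.42   3.08   0.96]
```

```bash
python3 -m inch '[[[-1.2,0.16,0,0,0,0,0],[-2.4,0.3,0,0,0,0,0],[-3,0.38,0,0,0,0,0],[-3,0.38,0,0,0,0,0],[-3,0.38,0,0,0,0,0],[-3,0.38,0,0,0,0,0],[-3,0.38,0,0,0,0,0],[-2.8,0.34,0,0,0,0,0],[-2,0.26,0,0,0,0,0],[-1,0.12,0,0,0,0,0],[0,0,0,0,0,0,0],[0,0,0,0,0,0,0],[0,0,0,0,0,0,0]]]'; python3 d.py .458 .383 .1 268.3
python3 - <<'E'
from h import *
s=imaging.snapshot("top"); im=s["pixels"][200:400,140:380]
cv2.imwrite("pics/t4.png",cv2.resize(im,(720,600),interpolation=3)[:,:,::-1])
s=imaging.snapshot("side"); im=s["pixels"][90:240,190:390]
cv2.imwrite("pics/s4.png",cv2.resize(im,(800,600),interpolation=3)[:,:,::-1])
E
```

```text
time: 31.42
eef_pos: [0.4584, 0.3822, 0.3653]
tool_rot: [-180.0, -0.0, -91.8]
contact_force: [0.6, -0.3, -8.7]
width: 0.0194
grip_force: 60.6
t 31.43 tcp [0.4584 0.3822 0.3653] rot [-1.800e+02 -1.000e-02 -9.177e+01] F [ 0.6 -0.3 -8.7] w 0.0194 grip 60.6 j [ 32.  23.   3.  70.  -0. -56.]
turn [-0.0001 -0.0001 -0.0012] then shift cm [-0.08  0.04 11.03]
```

View pics/s4.png

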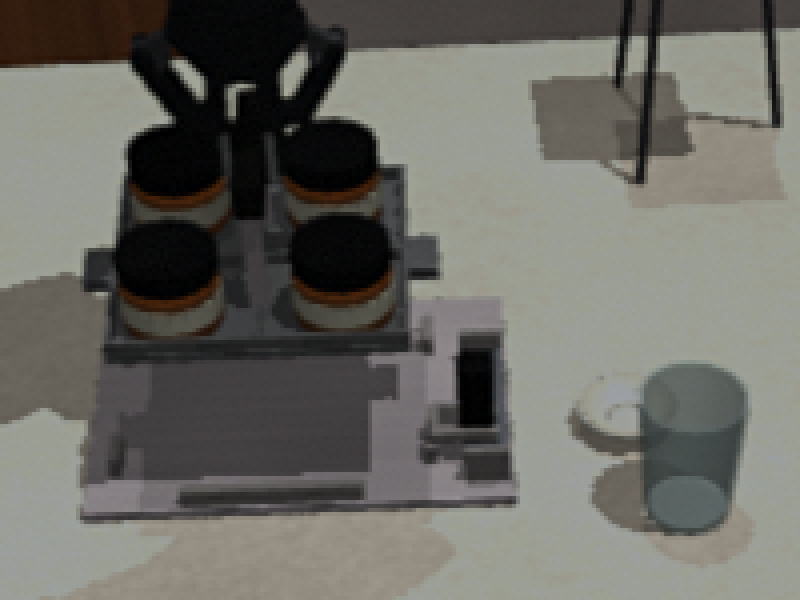

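View pics/t4.png

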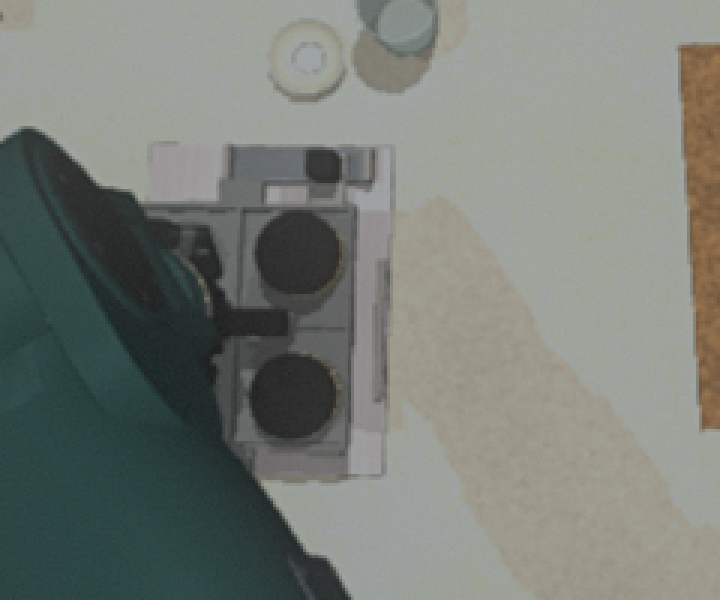

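```bash
python3 - <<'E'
from h import *
s=imaging.snapshot("top")
z=.3653-.2453+.016
print("TR,BR now",ray(s,[[140+356/3,200+206/3],[140+350/3,200+450/3]],z).round(4))
t=np.radians(-1.7)
for q in((.095,-.092),(-.095,-.092)): print("want",(.458+np.cos(t)*q[0]-np.sin(t)*q[1]).round(4),(.383+np.sin(t)*q[0]+np.cos(t)*q[1]).round(4))
# guides and plate: right guide inner edge, plate corners from the first view
for q in ((.101,.0),(-.101,0),(0,.098),(0,-.098)): 
    P=[.458+np.cos(t)*q[0]-np.sin(t)*q[1],.383+np.sin(t)*q[0]+np.cos(t)*q[1]]; p=pix(s,[[*P,.021]])[0]; w=ray(s,p,.016)[0]; print(q,"c2 px",((.50-w[1])*1600).round(),((.73-w[0])*1600).round())
E
```

```text
TR,BR now [[0.5488 0.2864]
 [0.3598 0.2906]]
want 0.5502 0.2882
want 0.3603 0.2939
(0.101, 0.0) c2 px 190.0 273.0
(-0.101, 0) c2 px 181.0 597.0
(0, 0.098) c2 px 28.0 430.0
(0, -0.098) c2 px 343.0 440.0
```

```bash
python3 -m inch '[[[-0.15,-0.1,0,0,0,0,0],[0,0,2.5,0,0,0,0],[0,0,2.5,0,0,0,0],[0,0,2,0,0,0,0],[0,0,1.2,0,0,0,0],[0,0,0.8,0,0,0,0],[0,0,0,0,0,0,0],[0,0,0,0,0,0,0]]]'; python3 d.py .459 .384 .0983 268.3
python3 - <<'E'
from h import *
s=imaging.snapshot("side"); im=s["pixels"][90:240,190:390]
cv2.imwrite("pics/s5.png",cv2.resize(im,(800,600),interpolation=3)[:,:,::-1])
E
```

```text
time: 32.58
eef_pos: [0.4594, 0.3844, 0.2758]
tool_rot: [-180.0, 0.0, -91.7]
contact_force: [1.3, -0.4, -9.1]
width: 0.0193
grip_force: 60.6
t 32.58 tcp [0.4594 0.3844 0.2758] rot [-1.7995e+02  3.0000e-02 -9.1720e+01] F [ 1.3 -0.4 -9.1] w 0.0193 grip 60.6 j [ 32.  26.  -7.  58.  -0. -56.]
turn [-0.0008  0.0005 -0.0004] then shift cm [0.04 0.04 2.25]
```

View pics/s5.png

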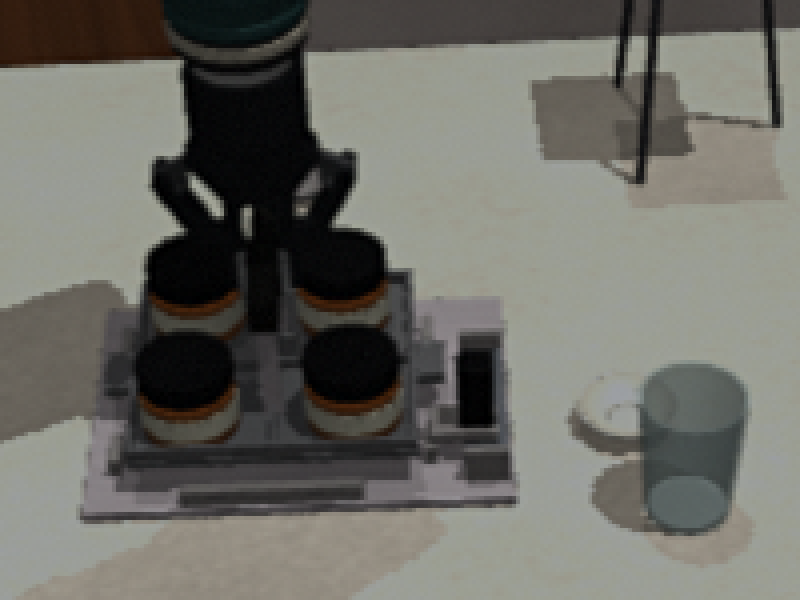

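The carrier hangs level and centred between the guides, and the tongue is clear of the lug at crop (430,360). I'll lower the last 2 cm.

```bash
python3 -m inch '[[[0,0,0.6,0,0,0,0],[0,0,0.5,0,0,0,0],[0,0,0.4,0,0,0,0],[0,0,0.4,0,0,0,0],[0,0,0.2,0,0,0,0],[0,0,0,0,0,0,0],[0,0,0,0,0,0,0]]]'; python3 d.py .459 .384 .0983 268.3
```

```text
time: 33.5
eef_pos: [0.4593, 0.3843, 0.2543]
tool_rot: [-180.0, 0.0, -91.7]
contact_force: [0.0, 0.4, -8.5]
width: 0.0192
grip_force: 60.6
t 33.5 tcp [0.4593 0.3843 0.2543] rot [-1.7999e+02  1.0000e-02 -9.1720e+01] F [ 0.   0.4 -8.5] w 0.0192 grip 60.6 j [ 32.  27.  -9.  55.  -0. -56.]
turn [-0.0002  0.0001 -0.0004] then shift cm [0.03 0.03 0.1 ]
```

```bash
python3 -m inch '[[[0,0,0.1,0,0,0,0],[0,0,0.1,0,0,0,0],[0,0,0,0,0,0,0],[0,0,0,0,0,0,0]]]'; python3 d.py .459 .384 .0983 268.3
```

```text
time: 34.0
eef_pos: [0.4592, 0.3843, 0.2534]
tool_rot: [-179.9, 0.0, -91.7]
contact_force: [-4.2, -2.8, 9.2]
width: 0.0193
grip_force: 62.9
t 34.0 tcp [0.4592 0.3843 0.2534] rot [-1.7993e+02  4.0000e-02 -9.1720e+01] F [-4.2 -2.8  9.2] w 0.0193 grip 62.9 j [ 32.  27.  -9.  54.  -0. -56.]
turn [-0.0012  0.0007 -0.0003] then shift cm [0.03 0.02 0.01]
```

The carrier touched down at the expected height. I'll release, rise and turn back for the lock.

```bash
python3 -m inch '[[[0,0,0,0,0,0,1],[0,0,0,0,0,0,1],[0,0,0,0,0,0,1],[0,0,0,0,0,0,1],[0,0,-3,0,0,0,1],[0,0,-4,0,0,0,1],[0,0,-4,0,0,0,1],[0,0,0,0,0,0.1745,1],[0,0,0,0,0,0.1745,1],[0,0,0,0,0,0.1745,1],[0,0,0,0,0,0.1745,1],[0,0,0,0,0,0.1745,1],[0,0,0,0,0,0.1745,1],[0,0,0,0,0,0.1745,1],[0,0,0,0,0,0.1745,1],[0,0,0,0,0,0.1745,1],[0,0,0,0,0,0,1]]]'; python3 d.py .5925 .325 .062 178.3
python3 - <<'E'
from h import *
s=imaging.snapshot("side"); im=s["pixels"][90:240,190:390]
cv2.imwrite("pics/s6.png",cv2.resize(im,(800,600),interpolation=3)[:,:,::-1])
E
```

```text
time: 36.12
eef_pos: [0.4593, 0.3843, 0.3622]
tool_rot: [180.0, -0.0, 178.4]
contact_force: [-0.8, -0.2, 0.2]
width: 0.0854
grip_force: 0.0
t 36.12 tcp [0.4593 0.3843 0.3622] rot [180.    -0.   178.35] F [-0.8 -0.2  0.2] w 0.0854 grip 0.0 j [32. 23.  3. 70.  0. 34.]
turn [ 0.     -0.      0.0009] then shift cm [-13.49  -5.53  14.52]
```

View pics/s6.png

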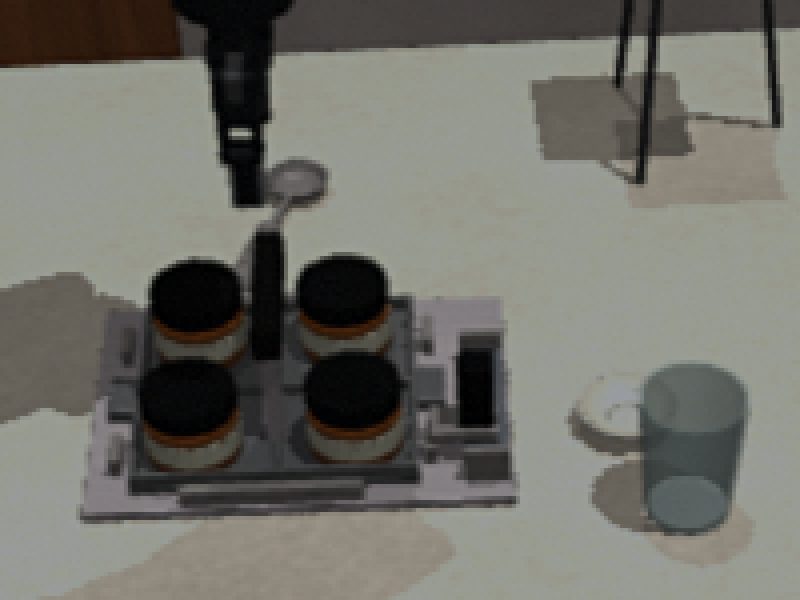

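The carrier sits flat between all the guides, with the lug at (430,385) next to the open tongue. Now the lock.

```bash
python3 -m inch '[[[-4.5,-1.84,0,0,0,0,1],[-4.5,-1.84,0,0,0,0,1],[-4.5,-1.84,0,0,0,0,1],[0,0,0,0,0,0,1],[0,0,4,0,0,0,1],[0,0,4,0,0,0,1],[0,0,4,0,0,0,1],[0,0,2.4,0,0,0,1],[0,0,0,0,0,0,1],[0,0,0,0,0,0,0],[0,0,0,0,0,0,0],[0,0,0,0,0,0,0],[0,0,0,0,0,0,0],[0,0,0,0,0,0,0],[0,0,0,0,0,0,0]]]'; python3 d.py .593 .379 .062 178.3
```

```text
time: 38.05
eef_pos: [0.5927, 0.3256, 0.2191]
tool_rot: [179.9, 0.1, 178.3]
contact_force: [-1.6, 4.7, 5.6]
width: 0.0235
grip_force: 59.1
t 38.05 tcp [0.5927 0.3256 0.2191] rot [1.7991e+02 7.0000e-02 1.7832e+02] F [-1.6  4.7  5.6] w 0.0235 grip 59.1 j [22. 35.  1. 56.  0. 24.]
turn [0.0016 0.0012 0.0004] then shift cm [0.13 5.34 0.21]
```

```bash
python3 -m inch '[[[0.02,1,0,0,0,0,0],[0.02,1,0,0,0,0,0],[0.02,1,0,0,0,0,0],[0.02,1,0,0,0,0,0],[0.02,1,0,0,0,0,0],[0,0.4,0,0,0,0,0],[0,0.2,0,0,0,0,0],[0,0,0,0,0,0,0],[0,0,0,0,0,0,0]]]'; python3 d.py .593 .379 .062 178.3
```

```text
time: 39.17
eef_pos: [0.594, 0.381, 0.2191]
tool_rot: [-180.0, 0.2, 178.3]
contact_force: [5.3, -3.0, 4.5]
width: 0.0233
grip_force: 59.2
t 39.17 tcp [0.594  0.381  0.2191] rot [-1.7999e+02  1.6000e-01  1.7827e+02] F [ 5.3 -3.   4.5] w 0.0233 grip 59.2 j [26. 38.  7. 59. -0. 28.]
turn [-0.0001  0.0028 -0.0005] then shift cm [ 0.09 -0.2   0.21]
```

```bash
python3 -m inch '[[[0,0.2,0,0,0,0,0],[0,0.2,0,0,0,0,0],[0,0,0,0,0,0,0],[0,0,0,0,0,0,0]]]'; python3 d.py .593 .379 .062 178.3
```

```text
time: 39.67
eef_pos: [0.5941, 0.3825, 0.2191]
tool_rot: [-179.6, 0.1, 178.2]
contact_force: [3.8, -28.1, 12.3]
width: 0.0231
grip_force: 60.6
t 39.67 tcp [0.5941 0.3825 0.2191] rot [-1.7961e+02  1.4000e-01  1.7816e+02] F [  3.8 -28.1  12.3] w 0.0231 grip 60.6 j [26. 38.  7. 59. -0. 28.]
turn [-0.0068  0.0025 -0.0024] then shift cm [ 0.1  -0.35  0.21]
```

At 28 N the lock is against its home stop. I'll release, retreat and take a final look.

```bash
python3 -m inch '[[[0,-0.3,0,0,0,0,0],[0,0,0,0,0,0,0.6],[0,0,0,0,0,0,0.6],[0,0,0,0,0,0,0.6],[0,0,-4,0,0,0,0.6],[0,0,-5,0,0,0,0.6],[0,0,-5,0,0,0,0.6],[5,0,-3,0,0,0,0.6],[5,0,-2,0,0,0,0.6],[5,0,0,0,0,0,0.6],[5,0,0,0,0,0,0.6],[5,3,0,0,0,0,0.6],[5,3,0,0,0,0,0.6],[0,0,0,0,0,0,0.6],[0,0,0,0,0,0,0.6]]]'; python3 d.py .3 .4 .2 178.3
python3 - <<'E'
from h import *
s=imaging.snapshot("top"); a=cv2.resize(s["pixels"][140:380,130:560],(800,446),interpolation=3)
cv2.imwrite("pics/t7.png",a[:,:,::-1])
s=imaging.snapshot("side"); im=s["pixels"][120:480,190:430]
cv2.imwrite("pics/s7.png",cv2.resize(im,(400,600),interpolation=3)[:,:,::-1])
E
```

```text
time: 41.55
eef_pos: [0.2951, 0.4511, 0.4082]
tool_rot: [-180.0, 0.0, 178.3]
contact_force: [0.2, -0.3, 0.2]
width: 0.0512
grip_force: 0.0
t 41.55 tcp [0.2951 0.4511 0.4082] rot [-1.8000e+02  1.0000e-02  1.7834e+02] F [ 0.2 -0.3  0.2] w 0.0512 grip 0.0 j [48. 16. -0. 73. -0. 50.]
turn [-0.0001  0.0002  0.0007] then shift cm [-0.64 -5.1   5.32]
```

View pics/t7.png

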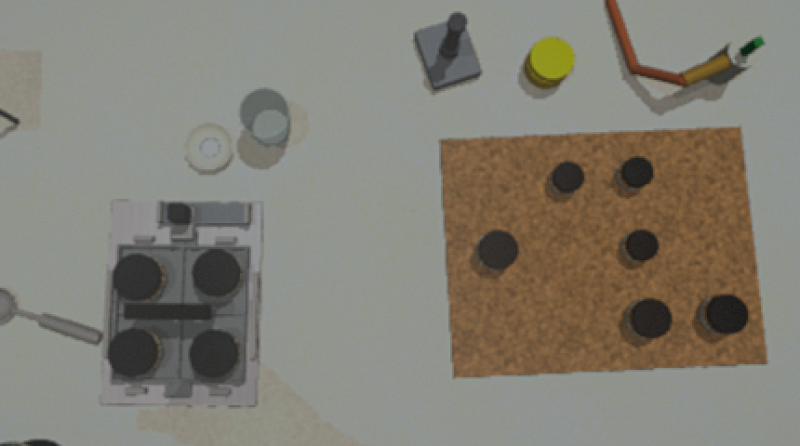

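View pics/s7.png

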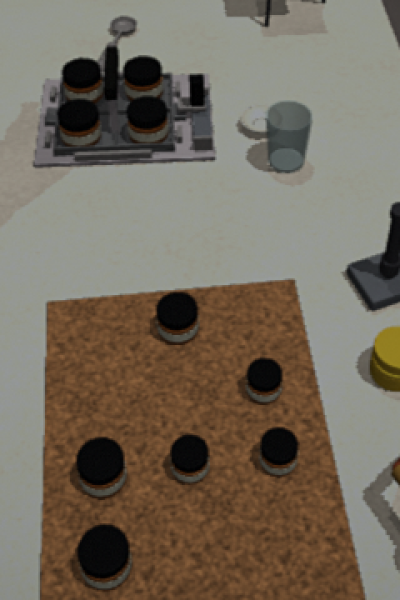

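The final views show four large jars upright in the carrier, which is seated between the guides. The lock block is at its home end at t7 (180,212). Six smaller jars still stand on the mat, and the dish, beaker and spoon haven't moved.

```bash
python3 -c "
from rig import robot
print(robot.sign_off())"
```

```text
the job is handed in; nothing more can be done
None
```

The job is handed in, with no verdict returned: all four large jars are in the carrier on the platform, the lock is at its home stop, and nothing else was moved; I viewed 15 pictures, one over the limit of 14.

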